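# Raise the disc cutter's punch for the next strip

### The arm

A 7-joint arm with a two-finger parallel gripper is mounted at the origin on the work surface. World frame = base frame: x ahead of the robot, y to its left, z up, the work surface at z = 0. Lengths are in mm, angles in degrees, forces in N, time in s.
With the tool pointing down it reaches from about 425 to 875 mm from the base axis. Payload 4.7 kg.
Tool frame: the origin (TCP) lies at the very end of the fingers, on their centre line; the grasp point (between the pads) lies 19 mm behind it; z points along the fingers, y is the direction in which the jaws open and shut (so a half turn about z gives the same grasp; the last joint's range is limited). The gripper opens to 85 mm and grips with 20 to 120 N. Pads are 22 mm wide; open, the fingers measure 114 mm over their backs; the gripper's body (76 mm by 85 mm) begins 54 mm behind the grasp point. The pads swing forward as they close: fully open they stand 13 mm farther back than shut.
Start: joints at [72.886, 18.392, -4.016, 83.108, 1.295, 78.541, -3.26], TCP at [200.001, -618.486, 231.349] pointing down, gripper open.
Joint ranges: [-163.93, 163.93], [-17.29, 119.83], [-79.2, 71.16], [3.27, 140.29], [-89.18, 269.18], [5.43, 117.66], [-154.24, 154.24]. Speed limits (degrees/s): [147.25, 147.25, 180, 180, 180, 180, 180].

### API

Orientations are given as [roll, pitch, yaw] about the fixed x, y, z axes, in that order (R = Rz(yaw) Ry(pitch) Rx(roll)).
In Python, from workcell import readout, viewer, robot gives the robot as it stands.
- The arm moves only by the shell command python3 -m crank 'ROWS' [FORCE]. ROWS is JSON, a list of rows, each an object with "offset": the shift along the tool's x, y, z in mm, a list of three; "delta_rot": the turn, a rotation vector about the tool's x, y, z in degrees, a list of three; "jaw": the opening, from -1 (shut) to 1 (fully open). A call has 1 to 8 rows; each row is the pose to reach, as a shift and turn from the pose commanded when the call began, along the tool's axes at that moment; what a row does not reach only later rows make up. A row lasts 1/12 s, in which the tool goes at most 41.7 mm and 7.16 degrees, less where a joint would pass 70% of its speed; a pose out of reach is approached as far as the arm can. A call with a gripper value outside its range is refused whole. The fingers move at their own pace and stop on an object; FORCE is the grip in N (left out, the last holds). Time passes only in rows, so rows that repeat a pose let the fingers close. It gives the time, the measured TCP pose, the force and the opening at its end, in the units of the state.
- readout.observe(): the state, without advancing time (a new reading comes with each control period).
- viewer.get_image(name): name is "side" or "top" or "wrist"; returns the picture (400x640x3 uint8, red, green, blue); there is no depth.
- viewer.calibration(name): a dict with "vfov" (degrees; the focal length in pixels is half the picture's height over the tangent of half this angle, whatever the lens; pixels are square), "cx", "cy" (the principal point, pixels), "cam_to_world" (4x4, takes a point from camera to world coordinates). Camera axes: x right, y down, z forward; pixel columns grow to the right and rows downward; lengths in mm; the calibration is good to about 2 mm. A picture is of the moment at which its call begins: read the wrist's pose just before it. calibration takes no time and is no camera call; for the wrist camera it gives the pose at the moment of the call.
- robot.job_done(): hands the job in, once; it reports no verdict.
The state is a dict: "time": time; "joints": joint angles; "joint_vel": joint speeds; "tau": joint torques, N m; "eef_pos": TCP position; "ee_rot": TCP orientation; "ft_force": force on the tool from outside, world axes, zero at the start; "moment": the same for the moment, N m; "opening": finger opening in mm.
Only numpy, scipy, OpenCV 4.12 (cv2) and the standard library are available. Lean on these libraries where they do the work, as an engineer would, in place of code of your own. Each camera call takes 0.05 s, during which the arm holds its last target.

### The job

On the disc cutter, swing the keeper arm a quarter turn aside, to either side, then take the thickest punch by its head and draw it straight up about 40 mm without forcing it sideways, so that its foot is clear of the sheet slot but still well inside the guide plate. Finish holding it there in the gripper, upright and still, hanging free in its bore; never pull it right out, and leave the other two punches and everything else on the bench where they are.

Things in the scene. Friction and masses are not known exactly. Their poses are not given: they have to be found in the camera images.
- cutter: fixed steel disc cutter, any yaw. Origin: centre of underside, z up. From the bench up: base plate 110 x 230 mm, 0-8 mm; block 90 (x) x 210 (y) mm: die plate 8-28, open sheet slot 28-36, guide plate 36-72 mm. Upright bores at x = 0, y = -62, -12, +42 mm, each 1.5 mm wider than its punch; punches start fully down on the base plate. Keeper post, 18 mm diameter, at y = +84 mm, up to 119 mm
- bore (a point): centre of the mouth of the thick punch's bore on the guide plate's top face, 72 mm above the bench (cutter's x = 0, y = +42 mm); axes as the cutter's, the bore runs straight down (-z)
- punch: thickest punch, loose steel, in the bore nearest the keeper post, 0.26-0.42 kg. Shaft 22 mm diameter, 82 long; round head on top 30 mm diameter, 24 tall. Origin: centre of its foot, z up. Fully down: foot 8, head underside 90, head top 114 mm above the bench (18 mm of shaft shows). Raised 28 mm its foot leaves the slot; at 64 mm it leaves the guide plate. Drops back if let go
- punch_foot (a point): centre of the thick punch's foot (lower end face)
- punch_head (a point): centre of the top face of the thick punch's head, 106 mm above its foot
- keeper (a joint): keeper angle, rad: flat steel arm, 14 mm wide, 120-128 mm above the bench, swinging level about the post (cutter's x = 0, y = +84 mm). 0: arm points to the cutter's -y, across the thick punch's head; positive is anticlockwise from above; range 1.75 either way, stays where left (about 1 N at the pin moves it). Starts within 0.25 of 0 and then stops the punch from rising
- keeper_pin (a point): centre of the top of the keeper's upright round steel pin, 12 mm diameter, which rises 45 mm from the arm (128 to 173 mm above the bench), 62 mm from the post's axis; grip or push the keeper by it
- punch_mid: neighbour punch in the middle bore, shaft 16 mm, head 24 mm diameter, same heights; origin at its foot; stays down
- punch_thin: punch in the bore at the far end from the post, shaft 12 mm, head 20 mm diameter, same heights; origin at its foot; stays down
- strip: flat brass strip, 30 x 130 x 4 mm, lying on the bench beside the disc cutter. Not part of the job
- dish: small white ceramic bowl, 60 mm across, 22 mm high, beside the disc cutter. Not part of the job
- hammer: hammer lying on the bench to the left. Not part of the job
- mandrel: tapered steel ring mandrel, 270 mm long, lying on a small wooden cradle, to the right, 45 mm high. Not part of the job
- file_pot: round dark steel pot, 72 mm across, with needle files standing in it, 175 mm high, right and far. Not part of the job
- bench_block: flat square steel block, 75 x 75 x 20 mm, left and far. Not part of the job
- brush: bench brush lying on the far side. Not part of the job
Mind the look-alikes: they are no part of the job. Leave any orange or pink look-alike of the punch alone. Leave any orange look-alike of the punch_mid alone.

How it is judged (in metres and radians):
On the way, in this order (a step that is already met when the one before it is completed fails the run):
1. the keeper is swung aside with the thick punch still down ((value of joint keeper above 1.2 rad or value of joint keeper below -1.2 rad) and z of punch_foot in the frame of cutter below 0.015 m), for 0.2 s.
2. the thick punch is being drawn up by the gripper ((value of joint keeper above 1.2 rad or value of joint keeper below -1.2 rad) and z of punch_foot in the frame of cutter above 0.02 m and contact force between the fingers and punch above 1 N), for 0.1 s.
At the end, for the whole second after the job is handed in: Keeper at least 1.2 rad aside; gripper holds the thick punch, foot 37 to 60 mm above the bench, within 3 mm of the bore axis, tilted under 0.06 rad, under 10 mm/s, pressing on the cutter with under 12 N; the other two punches down (foot below 12 mm) ((value of joint keeper above 1.2 rad or value of joint keeper below -1.2 rad) and z of punch_foot in the frame of cutter between 0.037 and 0.06 m and angle between punch's own z axis and vertical below 0.06 rad and horizontal distance between punch_foot and bore below 0.003 m and linear speed of punch below 0.01 m/s and contact force between the fingers and punch above 2 N and contact force between punch and cutter below 12 N and z of each of punch_mid, punch_thin in the frame of cutter below 0.012 m); the arm keeps its last pose, push and grip.
It fails at once if the thick punch is pulled right out of the guide plate (z of punch_foot in the frame of cutter above 0.07 m).
It fails at once if the thick punch is forced hard against its bore (over 40 N) while being drawn up (z of punch_foot in the frame of cutter above 0.012 m and contact force between punch and cutter above 40 N).
It fails at once if another punch is lifted more than 10 mm (distance of any of punch_mid, punch_thin from where it was at the start of the episode above 0.01 m).
It fails at once if something else on the bench is moved more than 30 mm (distance of any of strip, dish, hammer, mandrel, file_pot, bench_block, brush from where it was at the start of the episode above 0.03 m).
It also fails if it takes over 45 s, if anything falls off the work surface, if the arm or the gripper's body presses on something with over 40 N, if the wrist force passes 120 N, or if a joint passes its speed limit or range.

## Working session

There is one attempt and no reset: what is moved stays moved. The work goes in short steps, Python scripts to look and compute and a shell command to move; the robot and the scene stay as the last step left them, time stands still between calls to the robot, and variables do not carry over. Pictures are saved under pics/ and viewed, and the job is handed in when it is done.

```bash
mkdir -p pics; ls
python3 - <<'E'
from workcell import readout, viewer
import cv2
print(readout.observe())
for n in ["top","side","wrist"]:
    c=viewer.calibration(n); print(n,c["vfov"],c["cx"],c["cy"],c["cam_to_world"])
    cv2.imwrite(f"pics/{n}0.png",cv2.cvtColor(viewer.get_image(n),cv2.COLOR_RGB2BGR))
E
```

```text
pics
{'time': 0.0, 'joints': array([72.8853031 , 18.44018889, -4.01663119, 83.17501341,  1.29488724,
       78.54082126, -3.26123632]), 'joint_vel': array([-0.0546872 ,  0.0573862 , -0.038628  , -0.0398712 ,  0.00632791,
        0.06614715,  0.12935301]), 'tau': array([-9.05143934e-04, -4.93581462e+01, -3.82581968e-01, -3.14328539e+01,
        1.29216816e-02,  1.13609093e-02, -1.53792678e-05]), 'eef_pos': array([ 199.82349852, -617.95573705,  230.20987477]), 'ee_rot': array([-1.79889219e+02,  5.29938222e-03,  1.79242390e+01]), 'ft_force': array([ 0.21388375,  0.0161096 , -0.47016817]), 'moment': array([0.05086602, 0.027371  , 0.02267135]), 'opening': 85.46643501913789}
top 52.96261091806659 319.10431040033484 200.57011107959883 [[ 2.27989349e-02 -9.80307442e-01  1.96156894e-01  3.98960450e+02]
 [-9.99692765e-01 -2.04460151e-02  1.40119952e-02  1.31383619e+01]
 [-9.72543640e-03 -1.96416086e-01 -9.80472405e-01  1.25499550e+03]
 [ 0.00000000e+00  0.00000000e+00  0.00000000e+00  1.00000000e+00]]
side 55.301785917769465 314.0265656210305 197.1503451285657 [[ 9.42671051e-01 -2.09704622e-01  2.59605974e-01  3.48632353e+02]
 [-3.33333445e-01 -5.54068428e-01  7.62821730e-01 -8.03014606e+02]
 [-1.61277685e-02 -8.05625315e-01 -5.92205831e-01  7.64066664e+02]
 [ 0.00000000e+00  0.00000000e+00  0.00000000e+00  1.00000000e+00]]
wrist 66.9330802502108 320.9487497579973 205.0868780047444 [[ 3.07872533e-01 -9.12188067e-01 -2.70420846e-01  2.69400850e+02]
 [-9.51427485e-01 -2.95322787e-01 -8.70068556e-02 -5.96803757e+02]
 [-4.94822477e-04  2.84072846e-01 -9.58802573e-01  3.73357617e+02]
 [ 0.00000000e+00  0.00000000e+00  0.00000000e+00  1.00000000e+00]]
```

View pics/top0.png

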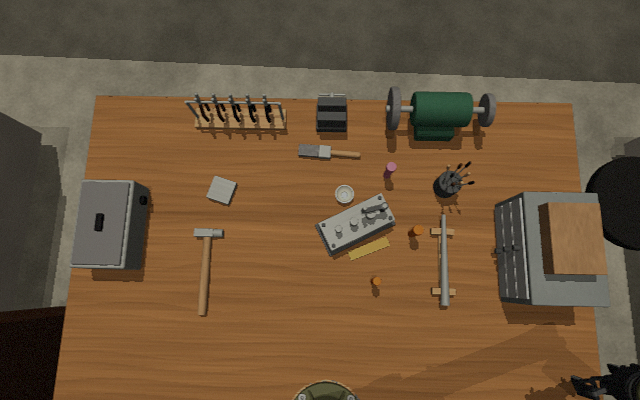

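View pics/side0.png

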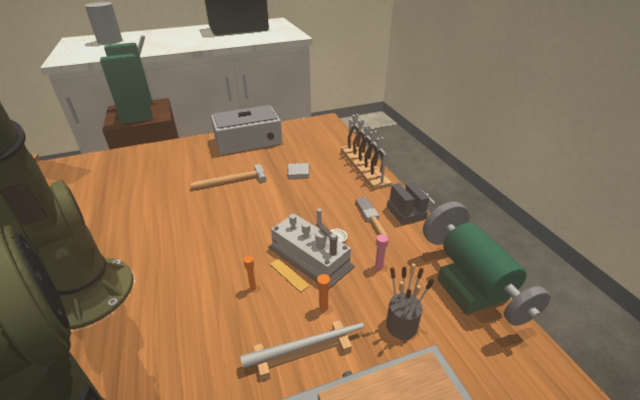

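The cutter is at about (356,224) in the top view, with the keeper at its right end. The possible look-alikes are orange at (417,231) and (376,281) and pink at (391,168). I'll check it in a close crop.

Run:
```python
import cv2
t=cv2.imread("pics/top0.png"); s=cv2.imread("pics/side0.png")
cv2.imwrite("pics/topc.png",cv2.resize(t[175:275,305:435],None,fx=6,fy=6,interpolation=cv2.INTER_CUBIC))
cv2.imwrite("pics/sidec.png",cv2.resize(s[195:300,260:370],None,fx=5.5,fy=5.5,interpolation=cv2.INTER_CUBIC))
```

```text
(no output)
```

View pics/topc.png

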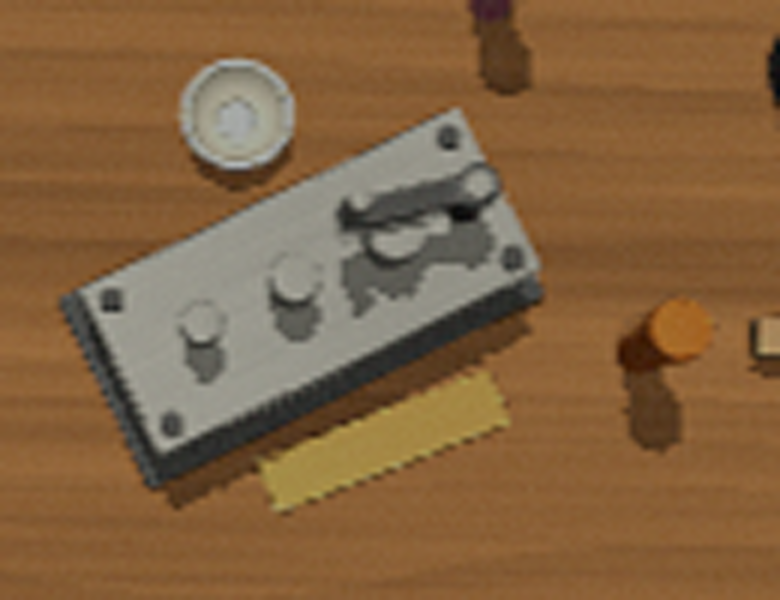

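View pics/sidec.png

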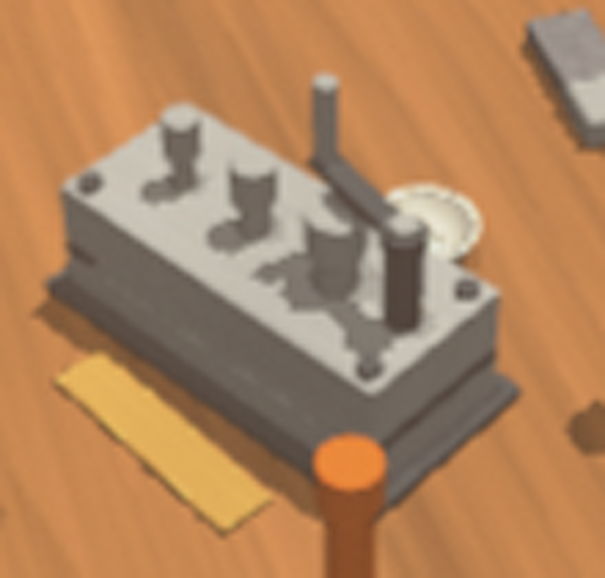

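The steel punch next to the keeper post, at top pixel (371,214), is the one to take. The orange and pink ones stand free on the bench. Next I'll compute a coarse pose.

```bash
cat > h.py <<'E'
import numpy as np, cv2
from workcell import readout, viewer
def ray(c,u,v):
    f=200/np.tan(np.radians(c["vfov"])/2); T=np.array(c["cam_to_world"])
    d=T[:3,:3]@np.array([(u-c["cx"])/f,(v-c["cy"])/f,1]); return T[:3,3],d
def onz(c,u,v,z):
    o,d=ray(c,u,v); return o+d*(z-o[2])/d[2]
def proj(c,p):
    f=200/np.tan(np.radians(c["vfov"])/2); T=np.array(c["cam_to_world"])
    q=T[:3,:3].T@(np.asarray(p,float)-T[:3,3]); return np.array([c["cx"]+f*q[0]/q[2],c["cy"]+f*q[1]/q[2]])
def cross(rs):
    A=0;b=0
    for o,d in rs:
        d=d/np.linalg.norm(d);M=np.eye(3)-np.outer(d,d);A=A+M;b=b+M@o
    return np.linalg.solve(A,b)
E
python3 - <<'E'
from h import *
ct=viewer.calibration("top"); cs=viewer.calibration("side")
T=lambda x,y:(305+x/6,175+y/6); S=lambda x,y:(260+x/5.5,195+y/5.5)
for n,a,z in [("thin",(203,318),114),("mid",(297,270),114),("c1",(68,296),72),("c2",(457,108),72),("c3",(541,272),72),("post",(481,180),128),("pin",(360,200),173)]:
    print(n,onz(ct,*T(*a),z).round(1))
for n,a,z in [("thin",(183,113),114),("mid",(253,172),114),("thick",(335,228),114),("pin",(326,81),173),("post",(406,228),128)]:
    print("side",n,onz(cs,*S(*a),z).round(1))
E
```

```text
thin [548.5 -28.8 114. ]
mid [572.5 -73.4 114. ]
c1 [563.5  36.6  72. ]
c2 [ 662.8 -156.3   72. ]
c3 [ 580.5 -197.2   72. ]
post [ 615.5 -159.4  128. ]
pin [596.4 -97.4 173. ]
side thin [553.1 -24.9 114. ]
side mid [571.3 -79.1 114. ]
side thick [ 594.1 -129.5  114. ]
side pin [602.3 -96.4 173. ]
side post [ 618.6 -155.2  128. ]
```

View pics/wrist0.png

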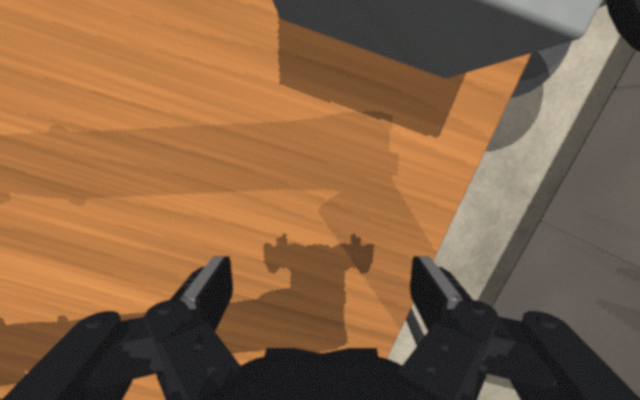

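```bash
python3 - <<'E'
from h import *
ct=viewer.calibration("top"); cs=viewer.calibration("side")
print("pink",onz(ct,391,168,106),onz(cs,382,240,106)); print("or1",onz(ct,418,230,106),onz(cs,323,280,106)); print("or2",onz(ct,376,281,106),onz(cs,249,260,106))
print("filepot",onz(ct,448,184,90))
E
python3 -m crank '[{"offset":[20,-12,-10],"delta_rot":[0,0,0],"jaw":1},{"offset":[50,-32,-20],"delta_rot":[0,0,-3],"jaw":1},{"offset":[80,-50,-30],"delta_rot":[0,0,-6],"jaw":1},{"offset":[110,-70,-40],"delta_rot":[0,0,-10],"jaw":1},{"offset":[140,-88,-50],"delta_rot":[0,0,-14],"jaw":1},{"offset":[170,-107,-60],"delta_rot":[0,0,-18],"jaw":1},{"offset":[200,-126,-60],"delta_rot":[0,0,-22],"jaw":1},{"offset":[230,-145,-60],"delta_rot":[0,0,-26],"jaw":1}]'
```

```text
pink [ 731.63305455 -181.10843171  106.        ] [ 736.38468776 -187.41126577  106.        ]
or1 [ 548.63628473 -256.17269118  106.        ] [ 551.21689919 -258.73416545  106.        ]
or2 [ 402.32761655 -135.11083237  106.        ] [ 407.41516607 -139.22167229  106.        ]
filepot [ 690.28815297 -352.43714376   90.        ]
time: 0.82
eef_pos: [375.3, -408.4, 292.1]
ee_rot: [179.9, 0.0, 44.1]
ft_force: [0.6, 0.8, 1.0]
opening: 85.5
```

```bash
python3 -m crank '[{"offset":[41,-4,0],"delta_rot":[0,0,-3],"jaw":1},{"offset":[82,-8,0],"delta_rot":[0,0,-6],"jaw":1},{"offset":[123,-12,0],"delta_rot":[0,0,-9],"jaw":1},{"offset":[164,-17,0],"delta_rot":[0,0,-12],"jaw":1},{"offset":[205,-22,0],"delta_rot":[0,0,-15],"jaw":1},{"offset":[246,-27,0],"delta_rot":[0,0,-18],"jaw":1},{"offset":[285,-31,0],"delta_rot":[0,0,-21],"jaw":1},{"offset":[315,-35,0],"delta_rot":[0,0,-22],"jaw":1}]'
python3 -m crank '[{"offset":[8,0,0],"delta_rot":[0,0,0],"jaw":1},{"offset":[8,0,0],"delta_rot":[0,0,0],"jaw":1}]'
python3 - <<'E'
from h import *
import json
c=viewer.calibration("wrist"); im=cv2.cvtColor(viewer.get_image("wrist"),cv2.COLOR_RGB2BGR)
cv2.imwrite("pics/w1.png",im)
np.save("w1.npy",c,allow_pickle=True)
E
```

```text
time: 1.48
eef_pos: [578.4, -162.3, 291.1]
ee_rot: [-180.0, -0.1, 66.2]
ft_force: [0.3, -0.5, -0.3]
opening: 85.2
time: 1.65
eef_pos: [581.1, -154.7, 290.8]
ee_rot: [-179.9, -0.1, 66.3]
ft_force: [-0.2, -0.3, -0.8]
opening: 85.1
```

View pics/w1.png

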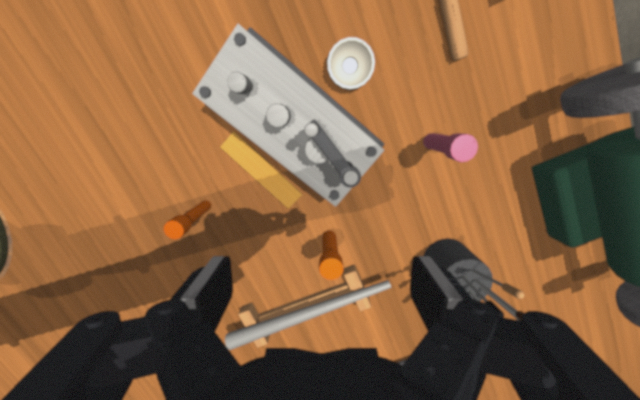

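Run:
```python
import cv2
t=cv2.imread("pics/w1.png")
cv2.imwrite("pics/w1c.png",cv2.resize(t[15:215,185:395],None,fx=3.6,fy=3,interpolation=cv2.INTER_CUBIC)[:,:])
cv2.imwrite("pics/w1d.png",cv2.resize(t[60:210,220:390],None,fx=4,fy=4,interpolation=cv2.INTER_CUBIC)[:,:])
```

```text
(no output)
```

View pics/w1d.png

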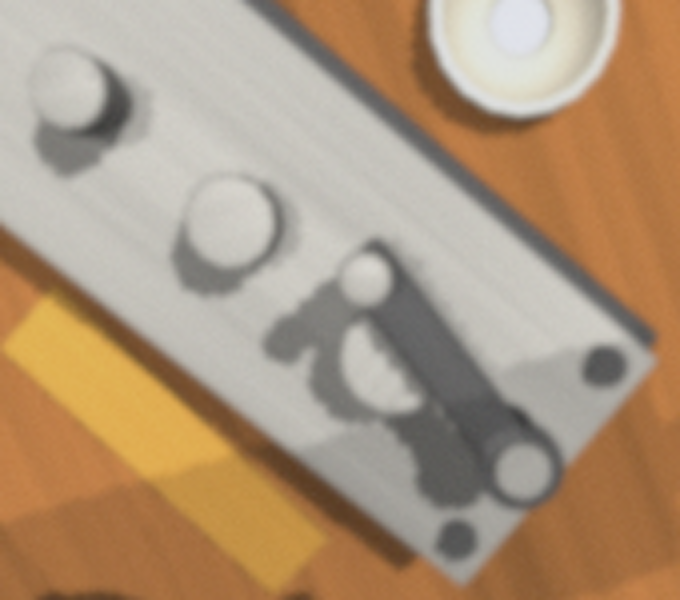

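Close crop: thin head at (70,88), mid head (234,220), pin top (367,278) and hub (524,468). The thick head is partly hidden at about (385,360).

Run:
```python
from h import *
c=np.load("w1.npy",allow_pickle=True).item()
P=lambda x,y:(220+(x+.5)/4-.5,60+(y+.5)/4-.5)
q={}
for n,a,z in [("thin",(70,88),114),("mid",(234,221),114),("pin",(367,278),173),("post",(524,470),128),("bright",(655,348),72),("blow",(463,583),72)]:
    q[n]=onz(c,*P(*a),z); print(n,q[n].round(1))
d=q["mid"]-q["thin"]; print(np.linalg.norm(d), np.degrees(np.arctan2(d[1],d[0])))
d=q["post"]-q["thin"]; print(np.linalg.norm(d), np.degrees(np.arctan2(d[1],d[0])))
u=d/np.linalg.norm(d); print("thick",q["thin"]+104*u, q["mid"]+54*u,q["post"]-42*u)
e=q["pin"]-q["post"]; print(np.hypot(*e[:2]),np.degrees(np.arctan2(e[1],e[0])))
print(readout.observe()["eef_pos"],readout.observe()["ee_rot"])
```

```text
thin [548.3 -27.  114. ]
mid [571.5 -71.4 114. ]
pin [599.3 -96.3 173. ]
post [ 614.5 -157.2  128. ]
bright [ 664.3 -151.3   72. ]
blow [ 584.2 -195.1   72. ]
50.12267347626808 -62.45269280819362
146.7578528630458 -63.069135415468565
thick [ 595.21276326 -119.28751565  123.92110454] [ 595.8510632  -119.35335927  119.15134274] [ 595.55444086 -119.96010077  123.99340009]
62.82165039182668 104.02312770401534
[ 580.08750445 -157.82844122  290.83933615] [-1.79943684e+02  1.98405378e-02  6.60476345e+01]
```

```bash
python3 -m crank '[{"offset":[30,-3,0],"delta_rot":[0,0,0],"jaw":1},{"offset":[64,-7,0],"delta_rot":[0,0,0],"jaw":1},{"offset":[64,-7,35],"delta_rot":[0,0,0],"jaw":0.3},{"offset":[64,-7,70],"delta_rot":[0,0,0],"jaw":0},{"offset":[64,-7,90],"delta_rot":[0,0,0],"jaw":0},{"offset":[64,-7,90],"delta_rot":[0,0,0],"jaw":0},{"offset":[64,-7,90],"delta_rot":[0,0,0],"jaw":0},{"offset":[64,-7,90],"delta_rot":[0,0,0],"jaw":0}]' 20
python3 - <<'E'
from h import *
c=viewer.calibration("wrist"); s=readout.observe();print(s["eef_pos"],s["ee_rot"],s["opening"]); im=cv2.cvtColor(viewer.get_image("wrist"),cv2.COLOR_RGB2BGR)
cv2.imwrite("pics/w2.png",im)
print(proj(c,s["eef_pos"]),proj(c,[599.3,-96.3,173]))
E
```

```text
time: 2.37
eef_pos: [600.4, -99.3, 203.1]
ee_rot: [179.9, 0.0, 65.8]
ft_force: [-0.3, 0.8, 0.2]
opening: 42.8
[600.35563461 -99.27024169 203.08830051] [1.79855401e+02 9.32016539e-03 6.57729063e+01] 42.7902974725853
[318.74156414 259.05761508] [315.36792094 233.35385855]
```

View pics/w2.png

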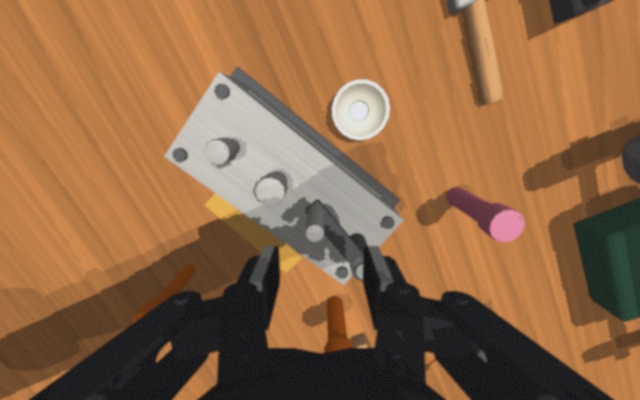

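The pin shows at (315,232), which matches the projection. I'll lower and grip it.

```bash
python3 -m crank '[{"offset":[2,-2,20],"delta_rot":[0,0,0],"jaw":0},{"offset":[2,-2,45],"delta_rot":[0,0,0],"jaw":0},{"offset":[2,-2,64],"delta_rot":[0,0,0],"jaw":0},{"offset":[2,-2,64],"delta_rot":[0,0,0],"jaw":-0.3},{"offset":[2,-2,64],"delta_rot":[0,0,0],"jaw":-0.8},{"offset":[2,-2,64],"delta_rot":[0,0,0],"jaw":-1},{"offset":[2,-2,64],"delta_rot":[0,0,0],"jaw":-1},{"offset":[2,-2,64],"delta_rot":[0,0,0],"jaw":-1}]' 20
python3 - <<'E'
from h import *
c=viewer.calibration("wrist"); s=readout.observe();print(s["eef_pos"],s["ee_rot"],s["opening"],s["ft_force"]); im=cv2.cvtColor(viewer.get_image("wrist"),cv2.COLOR_RGB2BGR)
cv2.imwrite("pics/w3.png",im)
E
```

```text
time: 3.08
eef_pos: [599.8, -94.9, 139.2]
ee_rot: [179.9, -0.0, 65.9]
ft_force: [-1.3, 0.0, 2.8]
opening: 11.4
[599.80136592 -94.85034052 139.21332511] [ 1.79850111e+02 -2.54155594e-02  6.59172063e+01] 11.390924562316957 [-1.34505063  0.02528645  2.7873812 ]
```

View pics/w3.png

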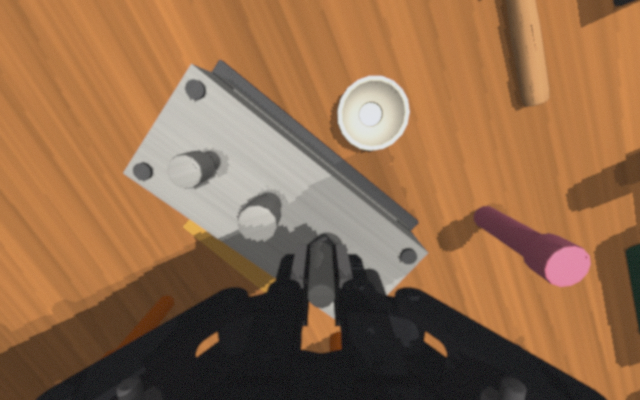

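Run:
```python
import numpy as np
y=np.radians(65.9); X=np.array([np.cos(y),np.sin(y)]);Y=np.array([np.sin(y),-np.cos(y)])
p=lambda a:62*np.array([np.cos(np.radians(a)),np.sin(np.radians(a))])
for st,en in((104,67),(67,30)):
  for a in np.linspace(st,en,8)[0:]:
    d=p(a)-p(st);print(round(a,1),(d@X).round(1),(d@Y).round(1))
```

```text
104.0 0.0 0.0
98.7 3.3 4.7
93.4 6.2 9.6
88.1 8.6 14.8
82.9 10.5 20.2
77.6 11.9 25.7
72.3 12.8 31.4
67.0 13.2 37.1
67.0 0.0 0.0
61.7 -0.2 5.7
56.4 -0.8 11.4
51.1 -2.0 17.0
45.9 -3.7 22.4
40.6 -5.9 27.7
35.3 -8.6 32.8
30.0 -11.8 37.5
```

```bash
python3 -m crank '[{"offset":[3.3,4.7,0],"delta_rot":[0,0,0],"jaw":-1},{"offset":[6.2,9.6,0],"delta_rot":[0,0,0],"jaw":-1},{"offset":[8.6,14.8,0],"delta_rot":[0,0,0],"jaw":-1},{"offset":[10.5,20.2,0],"delta_rot":[0,0,0],"jaw":-1},{"offset":[11.9,25.7,0],"delta_rot":[0,0,0],"jaw":-1},{"offset":[12.8,31.4,0],"delta_rot":[0,0,0],"jaw":-1},{"offset":[13.2,37.1,0],"delta_rot":[0,0,0],"jaw":-1}]'
python3 -m crank '[{"offset":[-0.2,5.7,0],"delta_rot":[0,0,0],"jaw":-1},{"offset":[-0.8,11.4,0],"delta_rot":[0,0,0],"jaw":-1},{"offset":[-2,17,0],"delta_rot":[0,0,0],"jaw":-1},{"offset":[-3.7,22.4,0],"delta_rot":[0,0,0],"jaw":-1},{"offset":[-5.9,27.7,0],"delta_rot":[0,0,0],"jaw":-1},{"offset":[-8.6,32.8,0],"delta_rot":[0,0,0],"jaw":-1},{"offset":[-11.8,37.5,0],"delta_rot":[0,0,0],"jaw":-1},{"offset":[-11.8,37.5,0],"delta_rot":[0,0,0],"jaw":-1}]'
python3 - <<'E'
from h import *
im=cv2.cvtColor(viewer.get_image("wrist"),cv2.COLOR_RGB2BGR)
cv2.imwrite("pics/w4.png",im)
im=cv2.cvtColor(viewer.get_image("side"),cv2.COLOR_RGB2BGR)
cv2.imwrite("pics/s4.png",im)
E
```

```text
time: 3.72
eef_pos: [639.3, -95.2, 139.1]
ee_rot: [180.0, -0.2, 66.0]
ft_force: [-2.4, 4.3, 6.0]
opening: 11.4
time: 4.38
eef_pos: [669.5, -124.0, 138.9]
ee_rot: [179.8, -0.1, 65.9]
ft_force: [1.4, 1.6, 4.2]
opening: 12.0
```

View pics/w4.png

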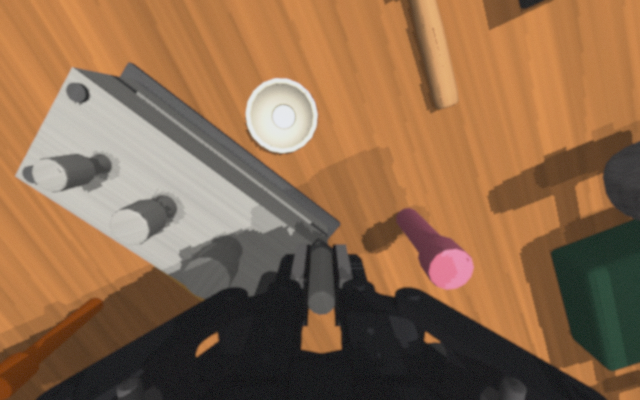

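View pics/s4.png

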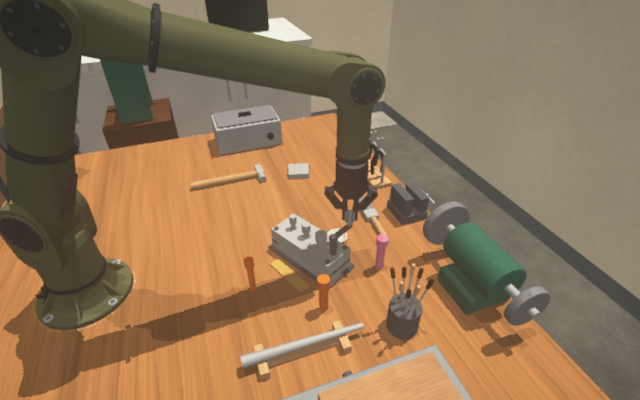

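The keeper is swung to about -1.48 rad. I'll release it, rise, and go above the punch with the jaws across the row.

```bash
python3 -m crank '[{"offset":[0,0,0],"delta_rot":[0,0,0],"jaw":-0.4},{"offset":[0,0,0],"delta_rot":[0,0,0],"jaw":0},{"offset":[0,0,0],"delta_rot":[0,0,0],"jaw":0},{"offset":[0,0,0],"delta_rot":[0,0,0],"jaw":0},{"offset":[0,0,-20],"delta_rot":[0,0,0],"jaw":0},{"offset":[0,0,-45],"delta_rot":[0,0,0],"jaw":0},{"offset":[0,0,-70],"delta_rot":[0,0,0],"jaw":0.4},{"offset":[0,0,-85],"delta_rot":[0,0,0],"jaw":1}]'
python3 -m crank '[{"offset":[-3,-9,0],"delta_rot":[0,0,-6.5],"jaw":1},{"offset":[-6,-18,0],"delta_rot":[0,0,-13],"jaw":1},{"offset":[-10,-27,0],"delta_rot":[0,0,-19.5],"jaw":1},{"offset":[-13,-36,0],"delta_rot":[0,0,-26],"jaw":1},{"offset":[-16,-45,0],"delta_rot":[0,0,-32.5],"jaw":1},{"offset":[-20,-54,0],"delta_rot":[0,0,-39],"jaw":1},{"offset":[-23,-62,0],"delta_rot":[0,0,-45],"jaw":1},{"offset":[-26,-69.4,0],"delta_rot":[0,0,-51],"jaw":1}]'
python3 -m crank '[{"offset":[0,0,0],"delta_rot":[0,0,0],"jaw":1},{"offset":[0,0,0],"delta_rot":[0,0,0],"jaw":1},{"offset":[0,0,0],"delta_rot":[0,0,0],"jaw":1}]'
python3 - <<'E'
from h import *
c=viewer.calibration("wrist"); s=readout.observe();print(s["eef_pos"],s["ee_rot"])
im=cv2.cvtColor(viewer.get_image("wrist"),cv2.COLOR_RGB2BGR)
cv2.imwrite("pics/w5.png",im); np.save("w5.npy",c,allow_pickle=True)
print(proj(c,[595.5,-119.5,114]))
E
```

```text
time: 5.15
eef_pos: [668.1, -124.1, 224.9]
ee_rot: [179.9, -0.0, 65.9]
ft_force: [0.4, -0.0, 0.7]
opening: 65.7
time: 5.82
eef_pos: [592.6, -119.6, 221.9]
ee_rot: [-179.9, -0.0, 117.2]
ft_force: [-0.4, -0.4, 0.2]
opening: 85.5
time: 6.07
eef_pos: [593.8, -119.7, 222.2]
ee_rot: [180.0, 0.0, 116.8]
ft_force: [0.8, -0.4, 0.2]
opening: 85.2
[ 593.76657751 -119.65031184  222.24281469] [1.79994707e+02 1.72241114e-02 1.16756672e+02]
[322.48319517 201.84603306]
```

View pics/w5.png

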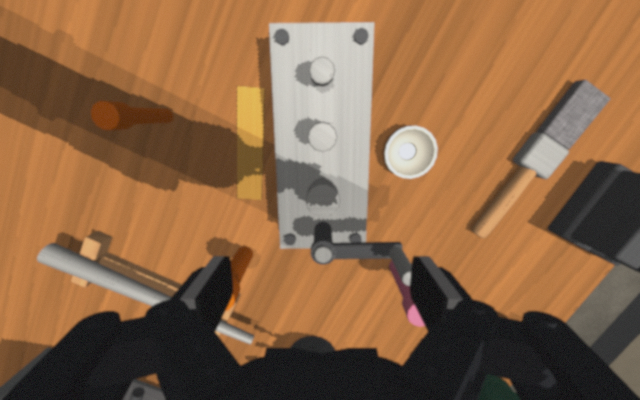

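Run:
```python
import cv2
t=cv2.imread("pics/w5.png")
o=cv2.resize(t[50:270,260:420],None,fx=2.7,fy=2.7,interpolation=cv2.INTER_CUBIC)
cv2.imwrite("pics/w5c.png",o)
o=cv2.resize(t[165:275,270:420],None,fx=5,fy=5,interpolation=cv2.INTER_CUBIC)
cv2.imwrite("pics/w5d.png",cv2.convertScaleAbs(o,alpha=1.6))
```

```text
(no output)
```

View pics/w5d.png

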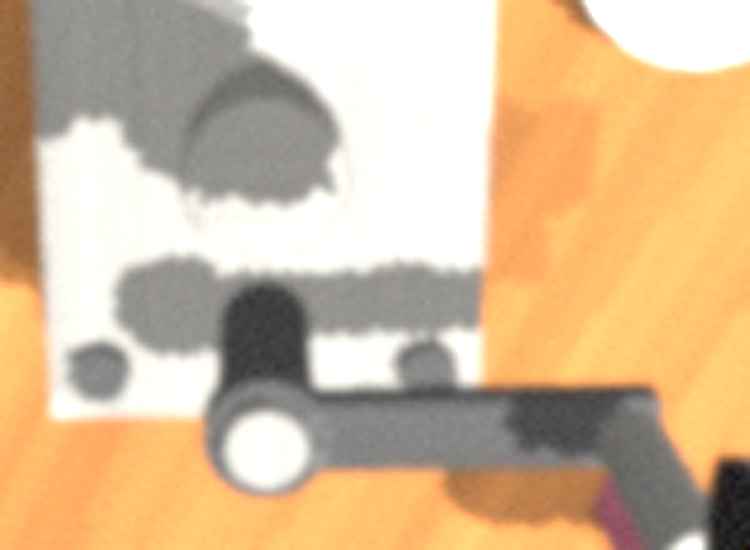

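View pics/w5c.png

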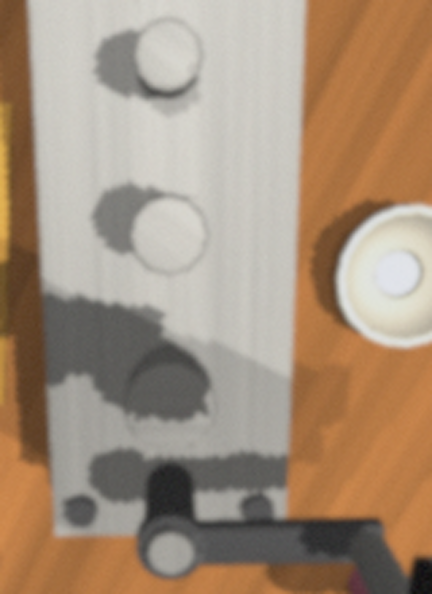

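Run:
```python
from h import *
c=np.load("w5.npy",allow_pickle=True).item()
e=np.array([593.77,-119.65]);y=np.radians(116.76);X=np.array([np.cos(y),np.sin(y)]);Y=np.array([np.sin(y),-np.cos(y)])
for n,u,v,z in [("thin",322.3,70.4,114),("mid",322.5,136.4,114),("thick",323.4,200,114),("post",322.6,254.1,128)]:
    p=onz(c,u,v,z)[:2]; print(n,p.round(1),((p-e)@X).round(1),((p-e)@Y).round(1))
```

```text
thin [548.1 -26.2] 103.9 1.3
mid [570.6 -70.2] 54.6 1.5
thick [ 595.5 -117.7] 1.0 2.4
post [ 614.8 -157.6] -43.4 1.7
```

The head at (323,200) fits the row, so the correction is about 2 mm along the jaw axis. I'll descend onto it.

```bash
python3 -m crank '[{"offset":[0,2,10],"delta_rot":[0,0,0.2],"jaw":0.4},{"offset":[0,2,30],"delta_rot":[0,0,0.2],"jaw":0.4},{"offset":[0,2,50],"delta_rot":[0,0,0.2],"jaw":0.4},{"offset":[0,2,70],"delta_rot":[0,0,0.2],"jaw":0.4},{"offset":[0,2,90],"delta_rot":[0,0,0.2],"jaw":0.4},{"offset":[0,2,100],"delta_rot":[0,0,0.2],"jaw":0.4},{"offset":[0,2,100],"delta_rot":[0,0,0.2],"jaw":0.4}]'
python3 - <<'E'
from h import *
c=viewer.calibration("wrist"); s=readout.observe();print(s["eef_pos"],s["ee_rot"])
im=cv2.cvtColor(viewer.get_image("wrist"),cv2.COLOR_RGB2BGR)
cv2.imwrite("pics/w6.png",im)
im=cv2.cvtColor(viewer.get_image("side"),cv2.COLOR_RGB2BGR)
cv2.imwrite("pics/s6.png",cv2.resize(im[150:310,220:420],None,fx=4,fy=3.7,interpolation=cv2.INTER_CUBIC))
E
```

```text
time: 6.7
eef_pos: [593.5, -118.0, 118.9]
ee_rot: [-179.8, -0.2, 116.7]
ft_force: [-1.0, -0.5, 0.2]
opening: 59.7
[ 593.47437725 -118.02715991  118.91602117] [-179.77358014   -0.22132414  116.70370777]
```

View pics/w6.png

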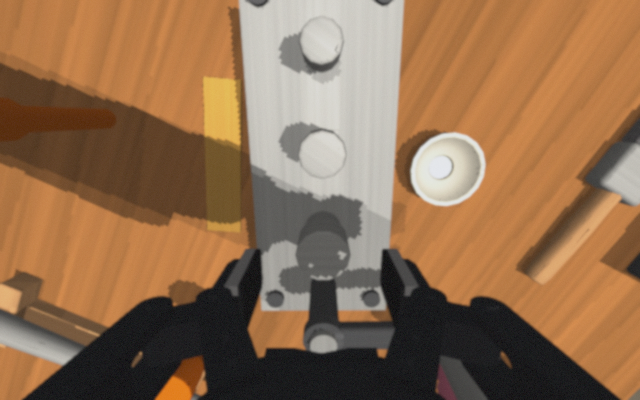

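View pics/s6.png

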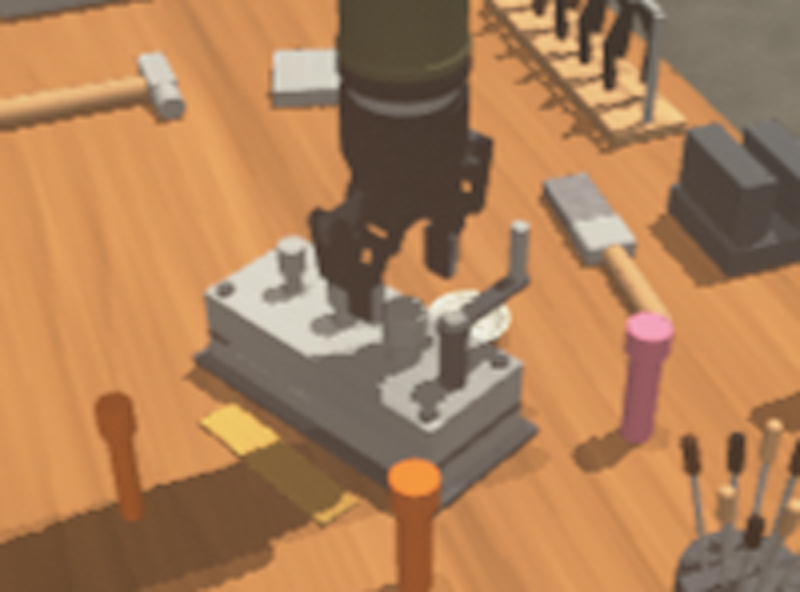

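The head is centred between the pads (323 against 322). I'll go down and close gently.

```bash
python3 -m crank '[{"offset":[0,0,12],"delta_rot":[0,0,0],"jaw":0.4},{"offset":[0,0,25],"delta_rot":[0,0,0],"jaw":0.4},{"offset":[0,0,35],"delta_rot":[0,0,0],"jaw":0.4},{"offset":[0,0,35],"delta_rot":[0,0,0],"jaw":0.4},{"offset":[0,0,35],"delta_rot":[0,0,0],"jaw":0.4}]'
python3 - <<'E'
from h import *
P=[];
for i in range(4):
    im=cv2.cvtColor(viewer.get_image("wrist"),cv2.COLOR_RGB2BGR); s=readout.observe();P.append(np.r_[s["eef_pos"],s["ft_force"]])
print(np.round(P,1),np.mean(P,0).round(1),s["opening"])
cv2.imwrite("pics/w7.png",im)
print(proj(viewer.calibration("wrist"),np.mean(P,0)[:3]+[0,0,19]))
E
```

```text
time: 7.22
eef_pos: [594.5, -118.4, 86.2]
ee_rot: [-179.9, -0.1, 116.7]
ft_force: [-0.3, 1.0, 0.5]
opening: 59.6
[[ 5.952e+02 -1.184e+02  8.700e+01  2.000e-01  1.000e+00  5.000e-01]
 [ 5.956e+02 -1.185e+02  8.750e+01 -1.000e-01  2.000e-01  0.000e+00]
 [ 5.957e+02 -1.185e+02  8.780e+01  6.000e-01  2.000e-01  4.000e-01]
 [ 5.958e+02 -1.185e+02  8.790e+01  3.000e-01  0.000e+00 -5.000e-01]] [ 5.956e+02 -1.185e+02  8.760e+01  3.000e-01  3.000e-01  1.000e-01] 59.906607886035694
[319.87817775 275.85751448]
```

View pics/w7.png

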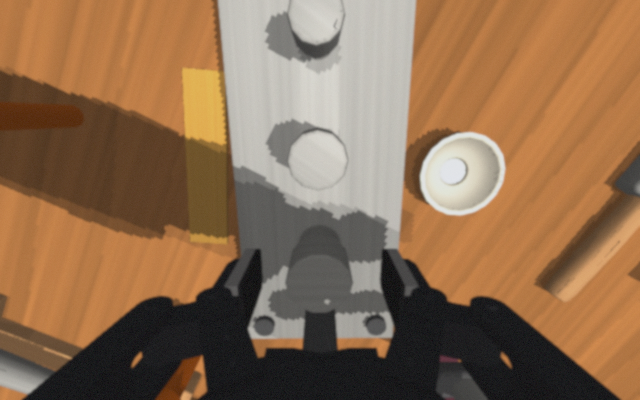

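```bash
python3 -m crank '[{"offset":[0,0,5],"delta_rot":[0,0,0],"jaw":0.3},{"offset":[0,0,5],"delta_rot":[0,0,0],"jaw":0},{"offset":[0,0,5],"delta_rot":[0,0,0],"jaw":-0.2},{"offset":[0,0,5],"delta_rot":[0,0,0],"jaw":-0.3},{"offset":[0,0,5],"delta_rot":[0,0,0],"jaw":-0.5},{"offset":[0,0,5],"delta_rot":[0,0,0],"jaw":-0.6},{"offset":[0,0,5],"delta_rot":[0,0,0],"jaw":-0.7},{"offset":[0,0,5],"delta_rot":[0,0,0],"jaw":-0.7}]' 40
python3 - <<'E'
from h import *
P=[];
for i in range(4):
    im=cv2.cvtColor(viewer.get_image("wrist"),cv2.COLOR_RGB2BGR); s=readout.observe();P.append(np.r_[s["eef_pos"],s["ft_force"]])
print(np.round(P,1),np.mean(P,0).round(1),s["opening"],s["moment"],s["ee_rot"])
cv2.imwrite("pics/w8.png",im)
E
```

```text
time: 8.08
eef_pos: [595.2, -118.6, 82.4]
ee_rot: [-180.0, 0.0, 116.7]
ft_force: [-1.0, 0.3, 1.0]
opening: 29.0
[[ 5.952e+02 -1.186e+02  8.240e+01 -7.000e-01 -5.000e-01  1.100e+00]
 [ 5.952e+02 -1.186e+02  8.240e+01 -1.600e+00  4.000e-01  2.000e+00]
 [ 5.952e+02 -1.186e+02  8.240e+01 -9.000e-01 -4.000e-01  2.600e+00]
 [ 5.952e+02 -1.186e+02  8.240e+01 -1.400e+00 -1.000e-01  2.000e+00]] [ 5.952e+02 -1.186e+02  8.240e+01 -1.100e+00 -2.000e-01  1.900e+00] 28.848955870829112 [-0.07694589  0.30875878  0.07299968] [-1.79985283e+02  9.41722658e-03  1.16715027e+02]
```

View pics/w8.png

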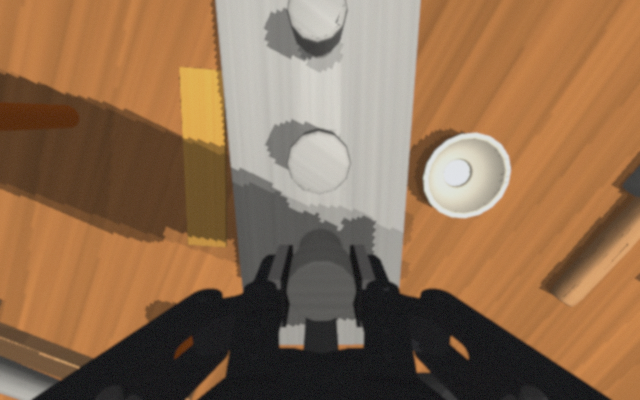

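The head is gripped (29 mm opening, side force about 1 N). I'll lift slowly in parts.

```bash
python3 -m crank '[{"offset":[0,0,-1],"delta_rot":[0,0,0],"jaw":-1},{"offset":[0,0,-3],"delta_rot":[0,0,0],"jaw":-1},{"offset":[0,0,-5],"delta_rot":[0,0,0],"jaw":-1},{"offset":[0,0,-7],"delta_rot":[0,0,0],"jaw":-1},{"offset":[0,0,-9],"delta_rot":[0,0,0],"jaw":-1},{"offset":[0,0,-11],"delta_rot":[0,0,0],"jaw":-1},{"offset":[0,0,-12],"delta_rot":[0,0,0],"jaw":-1},{"offset":[0,0,-12],"delta_rot":[0,0,0],"jaw":-1}]'
python3 - <<'E'
from h import *
P=[];
for i in range(4):
    im=cv2.cvtColor(viewer.get_image("wrist"),cv2.COLOR_RGB2BGR); s=readout.observe();P.append(np.r_[s["eef_pos"],s["ft_force"]])
print(np.round(P,1),np.mean(P,0).round(1),s["opening"],s["moment"],s["ee_rot"])
cv2.imwrite("pics/w9.png",im)
im=cv2.cvtColor(viewer.get_image("side"),cv2.COLOR_RGB2BGR)
cv2.imwrite("pics/s9.png",cv2.resize(im[190:300,250:370],None,fx=5,fy=5,interpolation=cv2.INTER_CUBIC))
E
```

```text
time: 8.95
eef_pos: [595.5, -118.5, 94.7]
ee_rot: [180.0, 0.0, 116.7]
ft_force: [0.2, -0.3, -3.5]
opening: 29.1
[[ 5.954e+02 -1.185e+02  9.450e+01  4.000e-01  5.000e-01 -3.200e+00]
 [ 5.953e+02 -1.185e+02  9.430e+01  2.000e-01  0.000e+00 -4.000e+00]
 [ 5.952e+02 -1.185e+02  9.420e+01 -7.000e-01  1.000e-01 -3.400e+00]
 [ 5.952e+02 -1.185e+02  9.420e+01  7.000e-01 -1.000e-01 -3.100e+00]] [ 5.953e+02 -1.185e+02  9.430e+01  1.000e-01  1.000e-01 -3.400e+00] 28.849405846586567 [0.00263494 0.00060496 0.01710781] [-1.79987350e+02 -2.13534730e-03  1.16720635e+02]
```

View pics/s9.png

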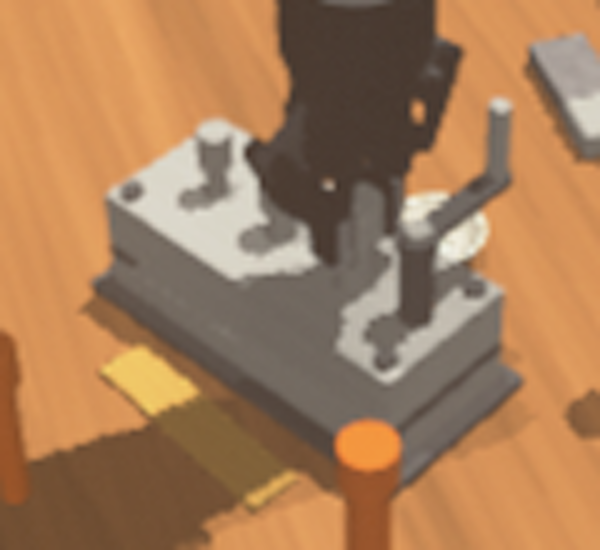

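The punch hangs free, with its weight at 3.4 N and no side load. Another 28 mm up brings the total to 40 mm.

```bash
python3 -m crank '[{"offset":[0,0,-3],"delta_rot":[0,0,0],"jaw":-1},{"offset":[0,0,-7],"delta_rot":[0,0,0],"jaw":-1},{"offset":[0,0,-11],"delta_rot":[0,0,0],"jaw":-1},{"offset":[0,0,-15],"delta_rot":[0,0,0],"jaw":-1},{"offset":[0,0,-19],"delta_rot":[0,0,0],"jaw":-1},{"offset":[0,0,-23],"delta_rot":[0,0,0],"jaw":-1},{"offset":[0,0,-26],"delta_rot":[0,0,0],"jaw":-1},{"offset":[0,0,-28],"delta_rot":[0,0,0],"jaw":-1}]'
python3 -m crank '[{"offset":[0,0,0],"delta_rot":[0,0,0],"jaw":-1},{"offset":[0,0,0],"delta_rot":[0,0,0],"jaw":-1},{"offset":[0,0,0],"delta_rot":[0,0,0],"jaw":-1},{"offset":[0,0,0],"delta_rot":[0,0,0],"jaw":-1},{"offset":[0,0,0],"delta_rot":[0,0,0],"jaw":-1},{"offset":[0,0,0],"delta_rot":[0,0,0],"jaw":-1}]'
python3 - <<'E'
from h import *
P=[];
for i in range(4):
    im=cv2.cvtColor(viewer.get_image("wrist"),cv2.COLOR_RGB2BGR); s=readout.observe();P.append(np.r_[s["eef_pos"],s["ft_force"]])
print(np.round(P,1),np.mean(P,0).round(1),s["opening"],s["moment"],s["ee_rot"])
cv2.imwrite("pics/w10.png",im)
im=cv2.cvtColor(viewer.get_image("side"),cv2.COLOR_RGB2BGR)
cv2.imwrite("pics/s10.png",cv2.resize(im[180:300,250:370],None,fx=5,fy=5,interpolation=cv2.INTER_CUBIC))
E
```

```text
time: 9.87
eef_pos: [595.5, -118.5, 123.0]
ee_rot: [180.0, 0.0, 116.7]
ft_force: [-0.7, 0.6, -3.2]
opening: 28.7
time: 10.37
eef_pos: [595.2, -118.5, 122.1]
ee_rot: [-180.0, -0.0, 116.7]
ft_force: [0.2, -1.6, -4.0]
opening: 28.9
[[ 5.952e+02 -1.184e+02  1.221e+02 -3.000e-01  8.000e-01 -3.900e+00]
 [ 5.952e+02 -1.184e+02  1.222e+02 -2.000e-01  5.000e-01 -3.600e+00]
 [ 5.953e+02 -1.184e+02  1.222e+02  5.000e-01  1.000e-01 -3.500e+00]
 [ 5.953e+02 -1.185e+02  1.223e+02 -5.000e-01 -4.000e-01 -3.800e+00]] [ 5.952e+02 -1.184e+02  1.222e+02 -1.000e-01  3.000e-01 -3.700e+00] 28.7302408922782 [ 0.02291767 -0.036821   -0.01624344] [-1.79996997e+02  3.83552593e-03  1.16725402e+02]
```

View pics/s10.png

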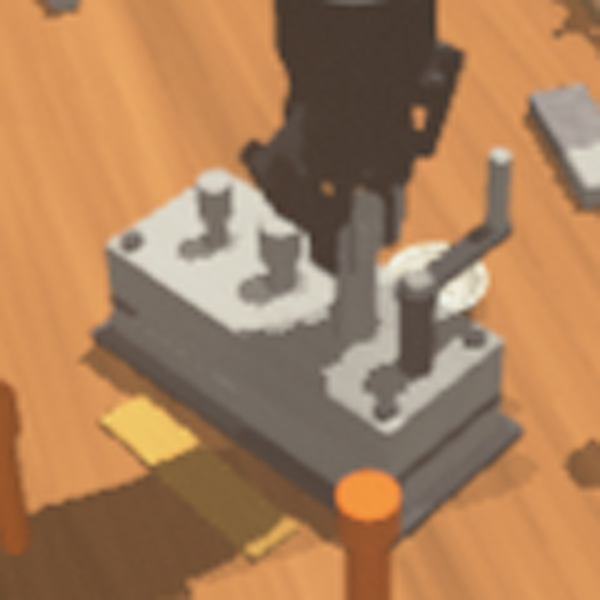

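View pics/w10.png

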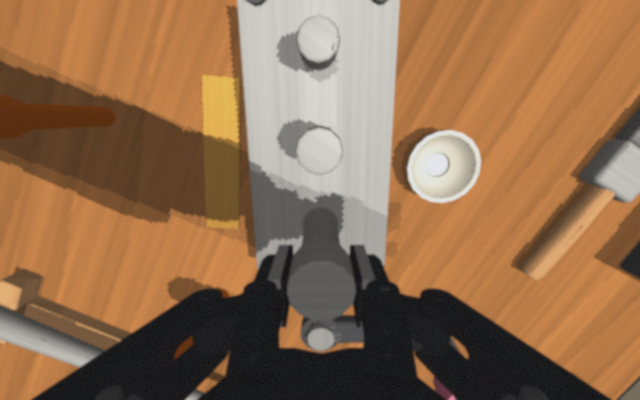

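```bash
python3 -c "
from workcell import robot, readout
print(readout.observe()['ft_force'],abs(readout.observe()['joint_vel']).max()); robot.job_done()"
```

```text
[ 0.31136632 -0.68367059 -3.74553644] 0.09168591272908604
the job is handed in; nothing more can be done
```

I swung the keeper aside by its pin to about -1.48 rad. I then gripped the thick punch by its head at 40 N and drew it straight up about 40 mm, so its foot should be near 48 mm. I handed the job in at about 10.6 s, with the arm still holding the punch.

- **Load:** the last force readings were about 3.7 N downward, which fits the punch's weight, and under 1 N sideways. The punch was hanging free in its bore.
- **Pose:** the tool was vertical and essentially still, with the jaws 29 mm open on the 30 mm head.
- **Surroundings:** the last side and wrist pictures show the other two punches down, the keeper aside, and nothing nearby disturbed.
- **Not measured directly:** the foot height comes from tool travel, assuming the head did not slip in the grip. The keeper angle comes from where the pin was carried, and the last pictures agree with it.

No check failed. The measurements of the head's centre differed by about 1–2 mm, and that caused no side load.

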